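# Uncover the hot topping warmer with the lid lifter

## Task

The lid on the topping warmer is hot: take the hooked lid lifter from its stand, feel the hook in under the lid's loop and lift the lid clear of the warmer, keeping it level. Set the lid down gently so that it drops flush into the cork ring, unhook it, and hang the lifter back on its stand. Work softly - never press, pull or bump the lid hard, never touch it with the gripper or arm, and leave everything else on the counter alone.

Things in the scene. Friction and masses are not known exactly. Their poses are not given: they have to be found in the camera images.
- lifter_grip (a point): Centre of the dark wooden grip bar of the lid lifter, which hangs upright in its stand, loose: bar 20 mm thick along its x, 116 mm long along y, 22 mm high along z (up). A centred steel sleeve, 17 mm diameter, runs down to 47 mm below this point; from it comes a straight 8 mm shank that ends in a hook open towards +x
- lifter: The whole lifter, 0.16 kg; origin and axes as the grip. Hook: 8 mm rod running from the shank to +x, then turned up; shank to tip 22 mm between centres, 14 mm free between them; lip 6 mm, hook 14 mm high in all. The shank is set in or out, held stiffly (60 N): the hook's underside is 105 to 145 mm below the grip's centre; this is not measured: see it or feel it, e.g. on the lid's flat top
- stand_seat (a point): Lifter stand, fixed, dark steel, base 100 x 130 mm, two posts 10 mm thick, centred 46 mm either side of the middle along its y (82 mm clear between), each notched on top: notch floor 150 mm up and 26 mm wide, walls flaring to 35 mm at 174 mm. This point, midway between the posts and 161 mm up, is where the grip bar's centre hangs, the bar along this frame's y
- lid: Round steel lid, loose, about 0.3 to 0.55 kg. Origin at the centre of the underside of its plug (124 mm diameter, 10 mm high); above that a disc of 156 mm diameter, 4 mm thick, whose flat top is 14 mm above the origin; z up. It lies with the disc on the warmer's top and the plug in the well, with 4 mm play all round
- lid_loop (a point): Middle of the straight top of the lid's loop handle, centre of the bar, on the lid's axis 36 mm above the lid's origin. The loop is an 8 mm round bar standing in the lid's y-z plane; its straight top is 36 mm long along y, and its underside is 18 mm above the lid's flat top; the feet are 64 mm apart. A hook goes under it moving along the lid's x or -x
- warmer_top (a point): Topping warmer, fixed white housing 200 x 200 x 70 mm with a round well of 132 mm diameter; this point is the centre of the well's mouth, 70 mm above the counter
- rest_top (a point): Cork ring for the hot lid, fixed, 35 mm high, outside diameter 176 mm, hole 136 mm; this point is the centre of its upper face. Seated, the lid's disc lies flat on the ring with the plug in the hole: lid origin 10 mm below this point
- tin: Bystander: low white tin, 66 mm diameter, 75 mm high, beyond the stand; origin at the underside's centre
- cup: Bystander: white cup, 72 mm wide, 70 mm high, beyond the cork ring; origin at the underside's centre
- syrup: Bystander: amber bottle 200 mm high on the left; origin at the underside's centre
- jar: Bystander: glass jar 90 mm high at the back; origin at the underside's centre
- spoon: Bystander: long metal spoon lying on the left; origin on its underside
Things that resemble listed ones, but are neither listed nor needed, are in the scene too. What is meant by the lifter is not turquoise, and is the larger of those in its own colour.

How it is judged:
By the outcome, as a careful person would: the job done as asked, in the order asked, and still so for the second after the job is handed in, with the robot touching nothing.
It also fails if it takes over 72 s, if anything falls off the work surface, if the arm or the gripper's body presses on something with over 40 N, if the wrist force passes 120 N, or if a joint passes its speed limit or range.

## Robot

A 6-joint arm with a two-finger parallel gripper is mounted at the origin on the work surface. World frame = base frame: x ahead of the robot, y to its left, z up, the work surface at z = 0. Lengths are in mm, angles in rad, forces in N, time in s.
With the tool pointing down it reaches from about 350 to 800 mm from the base axis. Payload 7.3 kg.
Tool frame: the origin (TCP) lies between the finger pads; the fingertips stand 19 mm ahead of it and the grasp point (between the pads) is the TCP; z points along the fingers, y is the line along which they close (so a half turn about z gives the same grasp; the last joint's range is limited). The gripper opens to 85 mm and grips with 20 to 120 N. Pads are 22 mm wide; open, the fingers measure 114 mm over their backs; the gripper's body (76 mm by 85 mm) begins 54 mm behind the grasp point. The pads swing forward as they close: fully open they stand 13 mm farther back than shut.
Start: joints at [1.005, 0.342, 1.524, -0, 1.275, -0.146], TCP at [213.965, 479.439, 250.322] pointing down, gripper open.
Joint ranges: [-2.53, 2.53], [-0.77, 2.02], [0.04, 2.7], [-1, 4.14], [0.28, 2.66], [-3.11, 3.11]. Speed limits (rad/s): [2.57, 2.57, 3.14, 3.14, 3.14, 3.14].

## Interface

Orientations are given as a unit quaternion [x, y, z, w].
In Python, from bench import r, vision gives the robot as it stands.
- The arm moves only by the tool play_rows, never from a script. Its argument "targets" is text: rows parted by semicolons, each of 5 numbers parted by spaces: the gripper command: -1 is fully open, 1 is shut, values between are in proportion, then the shift along the tool's x, y, z each as a share of 0.03 m, from -1 to 1, then the turn about the tool's z as a share of 60 degrees, from -1 to 1. In form: jaw tx ty tz yaw; .... A call has 1 to 8 rows; each row shifts and turns the commanded pose from where the row before left it, along the tool's axes as they then stand; what a row does not reach is not made up. A row lasts 1/8 s, in which the tool goes at most 62.5 mm and 10.7 degrees, less where a joint would pass 70% of its speed; a pose out of reach is approached as far as the arm can. A call with a number of a shift or a turn outside -1 to 1 is refused whole. A call with a gripper value outside its range is refused whole. The fingers move at their own pace and stop on an object; the grip force is fixed at half the most. Time passes only in rows, so rows that do not move let the fingers close. It gives the time, the measured TCP pose, the force, the opening and the grip force at its end, in the units of the state.
- r.sense(): the state, without advancing time (a new reading comes with each control period).
- vision.capture(name): name is "scene" or "top" or "wrist"; returns the picture (400x640x3 uint8, red, green, blue); there is no depth.
- vision.camera_info(name): a dict with "fx", "fy", "cx", "cy" (pixels), "R" (3x3) and "t" (3): a world point X has camera coordinates R X + t; the wrist camera has in their place "mount" (4x4, takes a point from camera to tool coordinates, whose origin is the TCP and whose axes are the flange's). Camera axes: x right, y down, z forward; pixel columns grow to the right and rows downward; lengths in mm; the calibration is good to about 2 mm. The wrist camera is an equidistant fisheye: a pixel r from the principal point sees the ray r / f radians off the axis. A picture is of the moment at which its call begins: read the wrist's pose just before it. camera_info takes no time and is no camera call.
- r.job_done(): hands the job in; it is judged then, once.
The state is a dict: "clock": time; "qpos": joint angles; "joint_velocities": joint speeds; "effort": joint torques, N m; "ee_pos": TCP position; "tool_rot": TCP orientation; "force": force on the tool from outside, world axes, zero at the start; "moment": the same for the moment, N m; "finger_gap": finger opening in mm; "finger_force": force on a finger pad.
Only numpy, scipy, OpenCV 4.12 (cv2) and the standard library are available. Lean on these libraries where they do the work, as an engineer would, in place of code of your own. Each camera call takes 0.05 s, during which the arm holds its last target. There are 200 camera calls.

## Working session

There is one attempt and no reset: what is moved stays moved. The work goes in short steps, Python scripts to look and compute and a tool call to move; the robot and the scene stay as the last step left them, time stands still between calls to the robot, and variables do not carry over. Pictures are saved under pics/ and viewed, at most 10 in all, crops included, and the job is handed in when it is done.

Besides the shell and the picture viewer there is one more tool, called as name(argument=value, ...) on one line, values as JSON. play_rows: Moves the arm, as the interface text tells. Shift numbers are shares of 0.03 m and turn numbers shares of 60 degrees, none past 1 either way. Its arguments: {"type":"object","properties":{"targets":{"type":"string"}},"required":["targets"]}

```bash
ls; mkdir -p pics
cat > h.py <<'E'
import numpy as np, cv2
from bench import r, vision
def save(n,im): cv2.imwrite('pics/'+n+'.png',cv2.cvtColor(im,cv2.COLOR_RGB2BGR))
E
python3 - <<'E'
from h import *
a=vision.capture("scene");b=vision.capture("top")
save('scene0',a);save('top0',b)
for n in("scene","top","wrist"):print(n,vision.camera_info(n))
print(r.sense())
im=np.vstack([a,b]);
E
```

```text
pics
scene {'fx': 429.5162335095669, 'fy': 429.5162335095669, 'cx': 325.29667821879883, 'cy': 204.21324259954002, 'R': array([[ 0.5660932 ,  0.82420245,  0.01512648],
       [ 0.52168544, -0.34398476, -0.78071684],
       [-0.63826545,  0.44984976, -0.62470185]]), 't': array([-241.90755502, -197.96194127, 1624.42310059])}
top {'fx': 373.2367847339004, 'fy': 373.2367847339004, 'cx': 321.9598764138424, 'cy': 199.07088119746706, 'R': array([[-0.02271557, -0.9997043 ,  0.00867833],
       [-0.98351106,  0.02078811, -0.17964924],
       [ 0.17941571, -0.01261607, -0.98369245]]), 't': array([ -40.83612853,  508.20639022, 1074.55719589])}
wrist {'fx': 309.70691628693146, 'fy': 309.70691628693146, 'cx': 319.93507645675203, 'cy': 199.26686174972525, 'mount': array([[-2.31448944e-04, -9.61997860e-01, -2.73056889e-01,
         6.86890651e+01],
       [ 9.99999958e-01, -1.75575069e-04, -2.29058838e-04,
         1.78169392e-01],
       [ 1.72412130e-04, -2.73056931e-01,  9.61997860e-01,
        -1.23758192e+02],
       [ 0.00000000e+00,  0.00000000e+00,  0.00000000e+00,
         1.00000000e+00]])}
{'clock': 0.1, 'qpos': array([ 1.00497975e+00,  3.42661400e-01,  1.52488705e+00,  7.43803951e-06,
        1.27538605e+00, -1.46016728e-01]), 'joint_velocities': array([ 0.00080899, -0.00130578, -0.00326475,  0.00169873,  0.00035975,
       -0.00117417]), 'effort': array([ 1.12087480e-03, -4.34452093e+01, -2.46487463e+01, -2.72507568e-04,
        4.71892155e-03, -6.28409862e-05]), 'ee_pos': array([213.79536865, 479.15528915, 249.70311813]), 'tool_rot': array([ 2.08363036e-01,  9.78051325e-01, -6.27631976e-04, -2.37116038e-04]), 'force': array([-0.23981917,  0.18407965, -0.06836623]), 'moment': array([-0.04205147,  0.02583256, -0.03094271]), 'finger_force': 0.0, 'finger_gap': 85.51479632068406}
```

View pics/scene0.png

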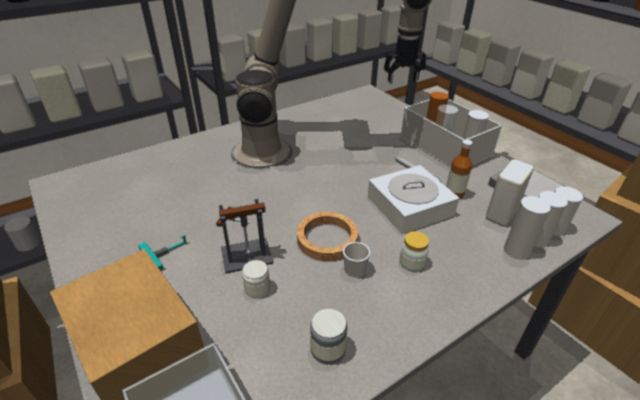

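View pics/top0.png

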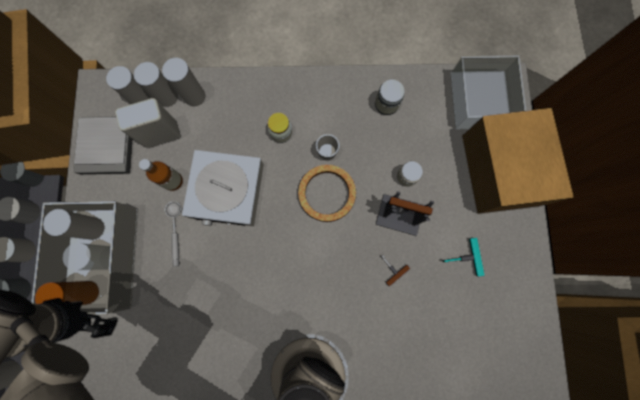

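Candidates: the brown bar in the stand (top 410,206; scene 243,212), a small brown one lying on the counter (top 397,273), and a turquoise one (top 475,257). The one in the stand fits: brown, the larger of its colour, and hanging upright. I'll confirm it in an enlarged crop and measure.

```bash
cat >> h.py <<'E'
def ray(n,u,v,z):
    c=vision.camera_info(n); d=np.array([(u-c['cx'])/c['fx'],(v-c['cy'])/c['fy'],1.])
    C=-c['R'].T@c['t']; d=c['R'].T@d
    return C+d*(z-C[2])/d[2]
def proj(n,X):
    c=vision.camera_info(n); p=c['R']@np.array(X,float)+c['t']; return np.array([c['fx']*p[0]/p[2]+c['cx'],c['fy']*p[1]/p[2]+c['cy']])
def blobs(im,lo,hi,box,amin=20):
    h=cv2.cvtColor(im,cv2.COLOR_RGB2HSV); m=cv2.inRange(h,lo,hi); k=np.zeros_like(m); x0,y0,x1,y1=box; k[y0:y1,x0:x1]=m[y0:y1,x0:x1]
    cs,_=cv2.findContours(k,cv2.RETR_EXTERNAL,cv2.CHAIN_APPROX_NONE)
    return [c for c in cs if cv2.contourArea(c)>amin],k
E
python3 - <<'E'
from h import *
a=cv2.cvtColor(cv2.imread('pics/scene0.png'),cv2.COLOR_BGR2RGB);b=cv2.cvtColor(cv2.imread('pics/top0.png'),cv2.COLOR_BGR2RGB)
A=cv2.resize(a[180:300,190:350],None,fx=4.5,fy=4.5,interpolation=cv2.INTER_CUBIC)[:, :400]
A=cv2.resize(a[190:280,205:285],(400,450),interpolation=cv2.INTER_CUBIC)
B=cv2.resize(b[180:270,365:445],(400,450),interpolation=cv2.INTER_CUBIC)
save('crop1',np.hstack([A,B]))
# brown grip
for n,im,box in(('top',b,(360,180,450,290)),('scene',a,(205,190,285,280))):
    cs,_=blobs(im,(0,110,40),(15,255,255),box,15)
    for c in cs: print(n,'brown',cv2.minAreaRect(c),cv2.contourArea(c))
cs,_=blobs(b,(8,100,90),(25,255,255),(290,155,365,230),50)
for c in cs: e=cv2.fitEllipse(c);print('ring',e,ray('top',*e[0],35))
cs,_=blobs(a,(5,100,90),(25,255,255),(285,205,370,265),50)
for c in cs: e=cv2.fitEllipse(c);print('ringS',e,ray('scene',*e[0],30))
# lid: edges in top
g=cv2.cvtColor(b,cv2.COLOR_RGB2GRAY)[140:235,175:270]
h=cv2.HoughCircles(cv2.resize(g,None,fx=4,fy=4,interpolation=cv2.INTER_CUBIC),cv2.HOUGH_GRADIENT,2,200,param1=60,param2=30,minRadius=85,maxRadius=125)
print(h, [ray('top',175+c[0]/4,140+c[1]/4,74) for c in h[0]])
save('lidc',cv2.resize(b[140:235,175:270],(570,570),interpolation=cv2.INTER_CUBIC))
for p in((390,200),(432,211)):print('grip ends',ray('top',*p,161))
E
```

```text
top brown ((397.4646911621094, 274.95880126953125), (4.664004325866699, 26.357053756713867), 49.398704528808594) 99.5
top brown ((410.3346252441406, 205.2730712890625), (43.414363861083984, 7.893521785736084), 15.255120277404785) 267.0
scene brown ((241.69866943359375, 210.3409423828125), (10.331680297851562, 44.00123596191406), 81.57302856445312) 276.0
ring ((326.4613342285156, 192.76486206054688), (55.21953582763672, 56.21531295776367), 96.81372833251953) [528.44433639 -66.25401783  35.        ]
ringS ((325.35015869140625, 234.14013671875), (44.445960998535156, 60.084144592285156), 78.44381713867188) [538.00126829 -76.37954345  30.        ]
[[[195.  209.  123.8]]] [array([528.51103288, 235.63326845,  74.        ])]
grip ends [ 479.83520042 -233.65690383  161.        ]
grip ends [ 447.50701221 -344.77523172  161.        ]
```

View pics/crop1.png

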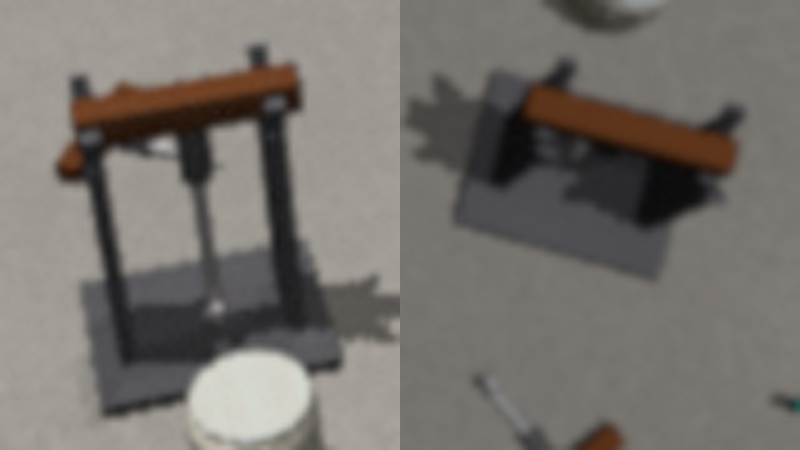

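View pics/lidc.png

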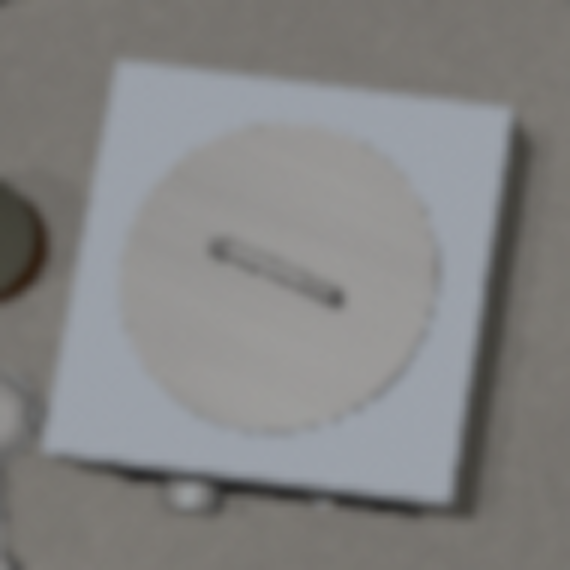

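The crop confirms it: the large brown bar hangs in the stand (ends at about top 390,200 and 432,211), and the small one lies on the counter. The lid crop shows the loop from top (211,181) to (231,190). I'll set out in an arc and look at the lid with the wrist camera on the way.

play_rows(targets="-1 -0.8 0 -0.4 0.05; -1 -1 0 -0.4 0.055; -1 -1 0 -0.4 0.055; -1 -1 0 -0.3 0.055; -1 -1 0 -0.2 0.055; -1 -1 0 0 0.055; -1 -1 0 0 0.055; -1 -1 0 0 0.055")

```text
clock: 1.1
ee_pos: [403.1, 343.4, 300.9]
tool_rot: [0.425, 0.905, -0.0, -0.0]
force: [0.0, -0.4, -0.3]
finger_gap: 85.5
finger_force: 0.0
```

play_rows(targets="-1 -1 0 0 0.055; -1 -1 0 0 0.055; -1 -1 0 0 0.055; -1 -1 0.3 0 0.055; -1 -0.6 0.3 0 0.055; -1 0 0 0 0")

```text
clock: 1.85
ee_pos: [495.6, 237.9, 300.7]
tool_rot: [0.55, 0.835, -0.0, -0.0]
force: [-0.3, 0.8, -0.3]
finger_gap: 85.2
finger_force: 0.0
```

```bash
cat >> h.py <<'E'
from scipy.spatial.transform import Rotation as Ro
def wcap(n):
    s=r.sense(); im=vision.capture('wrist'); save(n,im); np.savez('pics/'+n,p=s['ee_pos'],q=s['tool_rot']); return im
def wT(n):
    d=np.load('pics/'+n+'.npz'); T=np.eye(4);T[:3,:3]=Ro.from_quat(d['q']).as_matrix();T[:3,3]=d['p']; return T@vision.camera_info('wrist')['mount']
def wray(n,u,v,z):
    c=vision.camera_info('wrist');T=wT(n);x=np.array([u-c['cx'],v-c['cy']])/c['fx'];t=np.hypot(*x)
    d=np.r_[x/t*np.sin(t),np.cos(t)] if t>0 else np.array([0,0,1.]); d=T[:3,:3]@d; return T[:3,3]+d*(z-T[2,3])/d[2]
def wproj(n,X):
    c=vision.camera_info('wrist');p=(np.linalg.inv(wT(n))@np.r_[X,1])[:3];t=np.arctan2(np.hypot(p[0],p[1]),p[2]);return p[:2]/np.hypot(p[0],p[1])*t*c['fx']+[c['cx'],c['cy']]
E
python3 - <<'E'
from h import *
wcap('w1');s=r.sense();print(s['clock'],s['ee_pos'],Ro.from_quat(s['tool_rot']).as_matrix().round(3))
print(wproj('w1',[530,238,98]))
E
```

```text
1.9 [494.92232003 238.59048944 300.88724836] [[-0.396  0.918 -0.001]
 [ 0.918  0.396  0.   ]
 [ 0.001 -0.001 -1.   ]]
[348.72585687 190.25500862]
```

View pics/w1.png

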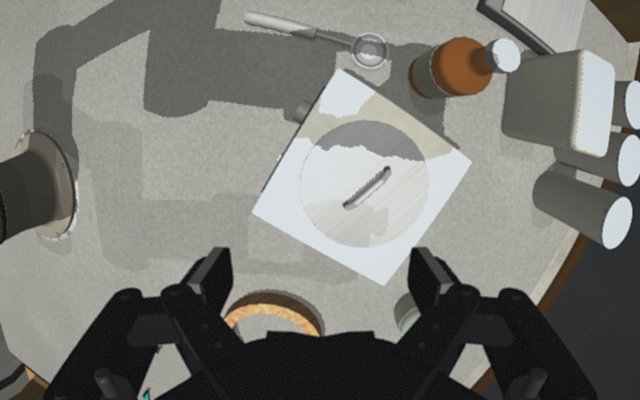

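The wrist view shows the lid disc centred near (364,183) and the loop running from (347,205) to (388,170). I'll measure both.

Run:
```python
from h import *
print('disc',wray('w1',364.5,183.5,74))
for p in((345,207),(390,168),(347,205),(388,170)):print(wray('w1',*p,99).round(1))
a=wray('w1',347,205,99);b=wray('w1',388,170,99);d=b-a;print((a+b)/2,np.linalg.norm(d),np.degrees(np.arctan2(d[1],d[0])))
for q,z in(((211.3,181.2),99),((231.3,189.7),99),((221.7,186.3),74)):print('top',ray('top',*q,z).round(1))
im=cv2.imread('pics/w1.png');g=cv2.cvtColor(im,cv2.COLOR_BGR2GRAY)
c=cv2.resize(im[110:260,290:440],(600,600),interpolation=cv2.INTER_CUBIC);cv2.imwrite('pics/w1c.png',c)
```

```text
disc [548.13351028 248.10223899  74.        ]
[534.  219.3  99. ]
[560.9 278.8  99. ]
[535.  222.2  99. ]
[559.9 275.9  99. ]
[547.45267781 249.06418847  99.        ] 59.144656797048654 65.19693338158498
top [556.5 265.8  99. ]
top [530.3 207.9  99. ]
top [546.5 242.1  74. ]
```

View pics/w1c.png

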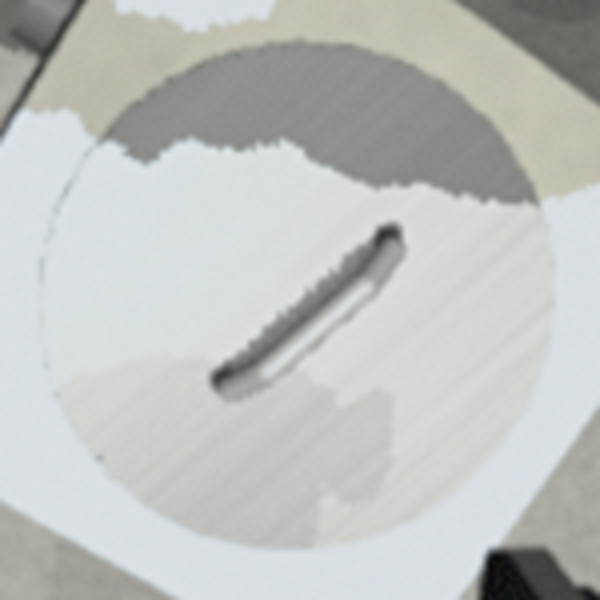

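play_rows(targets="-1 -1 0 0 0.055; -1 -1 0 0 0.055; -1 -1 0 0 0.055; -1 -1 0 0 0.055; -1 -1 0 0 0.055; -1 -1 0 0 0.055; -1 -1 0 0 0.055; -1 -1 0 0 0.055")

```text
clock: 2.9
ee_pos: [543.3, 6.1, 301.3]
tool_rot: [0.726, 0.688, 0.0, -0.0]
force: [-0.0, -0.6, 0.1]
finger_gap: 85.1
finger_force: 0.0
```

play_rows(targets="-1 -1 0 0 0.05; -1 -1 0 0 0.05; -1 -1 0 0 0.05; -1 -1 0 0 0.03; -1 -1 0 0 0; -1 0 0 0 0")

```text
clock: 3.65
ee_pos: [520.4, -142.6, 301.3]
tool_rot: [0.787, 0.616, 0.0, -0.0]
force: [0.3, 0.9, -0.2]
finger_gap: 85.2
finger_force: 0.0
```

Run:
```python
from h import *
im=wcap('w2');s=r.sense();print(s['clock'],s['ee_pos'],Ro.from_quat(s['tool_rot']).as_matrix().round(3))
cs,_=blobs(im,(0,110,40),(15,255,255),(0,0,640,400),100)
for c in cs: print(cv2.minAreaRect(c),cv2.contourArea(c))
print(wproj('w2',[464,-289,172]),wproj('w2',[528,-66,35]))
```

```text
3.7 [ 520.60080916 -141.64949991  301.32935649] [[ 0.239  0.971  0.   ]
 [ 0.971 -0.239  0.001]
 [ 0.001 -0.    -1.   ]]
((303.0, 309.5), (20.0, 51.0), 0.0) 839.5
((315.5, 166.5), (17.0, 29.0), 90.0) 112.0
((352.23065185546875, 148.13035583496094), (13.956318855285645, 41.91683578491211), 47.91083908081055) 116.5
((267.8164367675781, 74.82049560546875), (19.490047454833984, 34.84005355834961), 37.23483657836914) 343.5
((344.11090087890625, 75.86619567871094), (106.01490020751953, 50.07902908325195), 36.28526306152344) 1524.0
((595.4671630859375, 180.69381713867188), (37.03696823120117, 361.2188415527344), 0.9682872295379639) 3375.5
[300.98539534 338.43175653] [310.77163073 108.12983378]
```

View pics/w2.png

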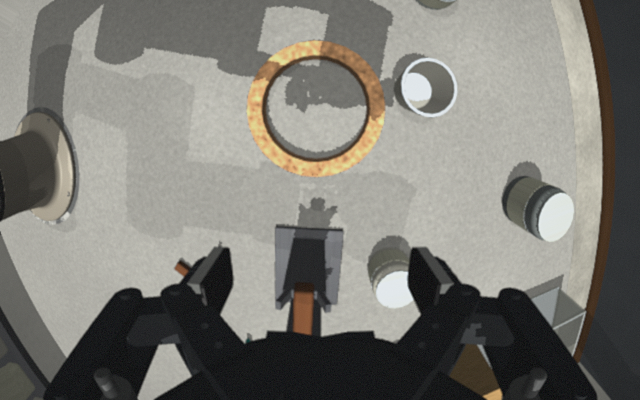

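The ring is centred near (316,108), the bar's near end shows at (303,285), and the tin is at (390,280). I'll move over the bar for a close look.

play_rows(targets="-1 -0.87 -0.11 0 0; -1 -0.87 -0.11 0 0; -1 -0.87 -0.11 0 0; -1 -0.87 -0.11 0 0; -1 -0.87 -0.11 0 0; -1 -0.87 -0.11 0 0; -1 0 0 0 0; -1 0 0 0 0")

```text
clock: 4.7
ee_pos: [464.6, -288.1, 301.3]
tool_rot: [0.787, 0.617, 0.0, -0.0]
force: [-0.4, -0.4, -1.0]
finger_gap: 85.9
finger_force: 0.0
```

Run:
```python
from h import *
im=wcap('w3');s=r.sense();print(s['clock'],s['ee_pos'],Ro.from_quat(s['tool_rot']).as_matrix().round(3))
h=cv2.cvtColor(im,cv2.COLOR_RGB2HSV)
cs,_=blobs(im,(0,110,40),(15,255,255),(230,60,410,330),100)
for c in cs:
    e=cv2.minAreaRect(c);print(e,cv2.contourArea(c),wray('w3',*e[0],172),[wray('w3',*p,172).round(1) for p in cv2.boxPoints(e)])
cv2.imwrite('pics/w3c.png',cv2.cvtColor(cv2.resize(im[60:330,200:440],(700,787)),cv2.COLOR_RGB2BGR)[:600])
im2=cv2.cvtColor(cv2.imread('pics/w2.png'),cv2.COLOR_BGR2RGB)
cs,_=blobs(im2,(5,90,90),(28,255,255),(240,30,400,190),300)
for nm,im,f,box in(('w2',im2,wray,(240,30,400,190)),):
    p=np.vstack(blobs(im,(5,90,90),(28,255,255),box,100)[0]);
    W=np.array([wray('w2',*q,35)[:2] for q in p.reshape(-1,2)]); c,rad=cv2.minEnclosingCircle(W.astype(np.float32));print('ring',c,rad)
```

```text
4.75 [ 464.64017822 -288.15657799  301.335071  ] [[ 0.238  0.971  0.   ]
 [ 0.971 -0.238  0.001]
 [ 0.001  0.    -1.   ]]
((320.07537841796875, 190.36270141601562), (23.197500228881836, 128.13006591796875), 3.416588068008423) 2699.0 [ 466.55397401 -283.09897552  172.        ] [array([ 439., -337.,  172.]), array([ 473.3, -229. ,  172. ]), array([ 491.3, -234.5,  172. ]), array([ 459. , -343.3,  172. ])]
ring (533.6497192382812, -67.00361633300781) 87.20637512207031
```

View pics/w3c.png

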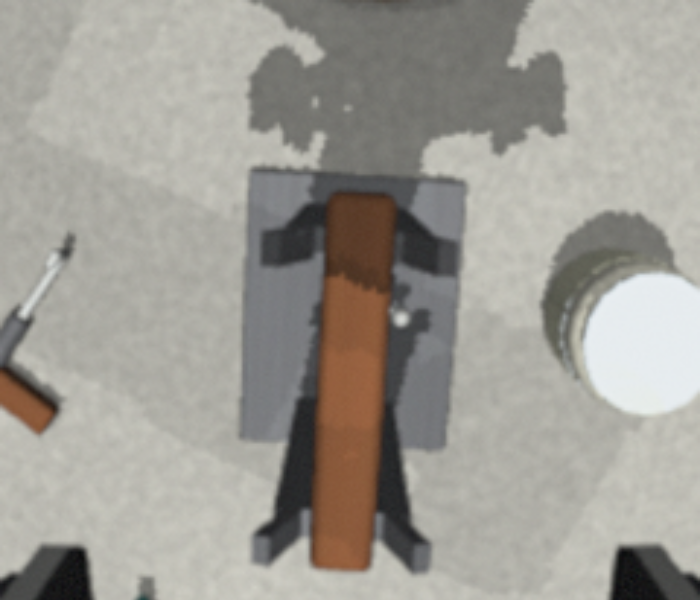

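The hook tip shows at crop (400,318), on the +tool-y side of the bar, so the hook opens away from the robot; the bar's line matches both estimates. I'll descend and grip.

play_rows(targets="-1 0.08 0.03 0.8 0.05; -1 0 0 1 0; -1 0 0 1 0; -1 0 0 1 0; -1 0 0 0.6 0; -1 0 0 0.25 0; -1 0 0 0 0")

```text
clock: 5.62
ee_pos: [465.8, -286.9, 161.9]
tool_rot: [0.803, 0.596, 0.0, -0.0]
force: [0.5, 0.3, 0.6]
finger_gap: 85.4
finger_force: 0.0
```

play_rows(targets="-0.4 0 0 0 0; 0 0 0 0 0; 0.2 0 0 0 0; 0.5 0 0 0 0; 1 0 0 0 0; 1 0 0 0 0; 1 0 0 0 0")

```text
clock: 6.5
ee_pos: [465.5, -287.6, 162.1]
tool_rot: [0.803, 0.596, 0.0, 0.0]
force: [-1.8, 0.5, 5.4]
finger_gap: 19.0
finger_force: 59.4
```

play_rows(targets="1 0 0 -0.1 0; 1 0 0 -0.3 0; 1 0 0 -0.7 0; 1 0 0 -1 0; 1 0 0 -1 0; 1 0 0 -1 0; 1 0 0 -1 0; 1 0 0 -0.5 0")

```text
clock: 7.5
ee_pos: [465.7, -287.6, 331.6]
tool_rot: [0.803, 0.596, 0.0, 0.001]
force: [0.3, 0.7, -1.5]
finger_gap: 19.2
finger_force: 58.8
```

Run:
```python
from h import *
im=wcap('w4');s=r.sense();print(s['clock'],s['ee_pos'],s['force'],s['moment'],s['finger_gap'])
T=np.eye(4);print([ (z,wproj('w4',s['ee_pos']+Ro.from_quat(s['tool_rot']).apply([0,22,z-7])).round(1)) for z in(105,125,145)])
save('w4c',cv2.resize(im[130:330,220:420],(600,600),interpolation=cv2.INTER_CUBIC))
```

```text
7.55 [ 465.98720342 -287.89728112  332.85782833] [ 0.10375854 -0.30435726  0.75258058] [-0.04012081 -0.04703789 -0.00430747] 18.832155291812654
[(105, array([349.2, 208.2])), (125, array([347. , 200.8])), (145, array([345.2, 194.4]))]
```

View pics/w4c.png

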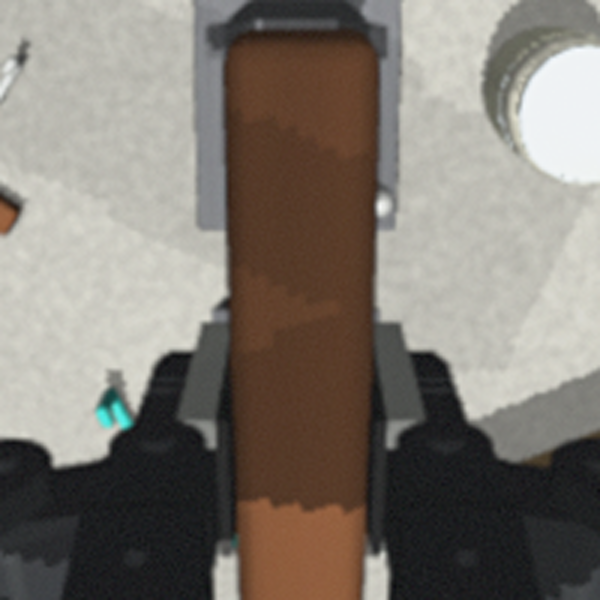

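The crop shows the bar held square between the pads, with the bright hook tip at crop (385,203), i.e. pixel (348,198). I'll get the grip offset and hook length from this numerically.

Run:
```python
from h import *
from scipy.optimize import least_squares
im=cv2.cvtColor(cv2.imread('pics/w4.png'),cv2.COLOR_BGR2RGB)
h=cv2.cvtColor(im,cv2.COLOR_RGB2HSV)
cols=[]
for c in range(305,336,5):
    rr=np.where((h[:,c,1]>110)&((h[:,c,0]<16)))[0]; rr=rr[rr>120]; cols.append((c,rr.min(),rr.max()))
print(cols)
d=np.load('pics/w4.npz');R=Ro.from_quat(d['q']);P=d['p']
tp=lambda t:wproj('w4',P+R.apply(t))
for o in(-6,-3,0,3,6):
  for zt in(-11,): print(o,'far',tp([58+o,0,zt]).round(1),'near',tp([-58+o,0,zt]).round(1))
g=cv2.cvtColor(im,cv2.COLOR_RGB2GRAY)[185:210,338:360]; print(g)
for r_ in(205,215,222):
  k=np.where((h[r_,:,1]>110)&(h[r_,:,0]<16))[0];k=k[(k>280)&(k<360)];print('edges',r_,k.min(),k.max())
```

```text
[(305, np.int64(141), np.int64(334)), (310, np.int64(141), np.int64(335)), (315, np.int64(141), np.int64(336)), (320, np.int64(142), np.int64(336)), (325, np.int64(141), np.int64(335)), (330, np.int64(142), np.int64(334)), (335, np.int64(141), np.int64(333))]
-6 far [318.2 161. ] near [318.8 382.6]
-3 far [318.1 153. ] near [318.7 379.2]
0 far [318.1 144.8] near [318.7 375.6]
3 far [318.1 136.7] near [318.7 371.9]
6 far [318.1 128.5] near [318.7 368.2]
[[ 66  68  65  61  63  57  56  69 105 124 130 131 128 128 136 170 183 185
  188 189 185 185]
 [ 68  66  65  62  59  60  54  69 104 124 130 131 129 129 131 169 184 184
  186 185 185 184]
 [ 67  65  64  61  62  58  56  69 104 125 133 130 127 122 126 165 185 187
  185 185 184 187]
 [ 68  66  62  63  59  60  55  69 105 124 132 130 128 120 120 165 185 184
  186 184 184 187]
 [ 63  64  65  63  60  56  56  67 103 126 131 129 128 123 130 166 184 183
  185 186 184 184]
 [ 68  66  62  62  59  61  49  59  91 119 131 130 126 127 134 166 178 179
  182 183 183 184]
 [ 67  65  64  63  59  57  49  53  75 100 117 124 126 132 147 169 181 179
  180 183 1
[... 1036 characters left out ...]
  65  62  61  59  54  53  73 115 131 133 127 125 139 183 194 191 188
  189 188 188 188]
 [ 67  66  66  60  57  52  54  77 119 130 130 128 125 141 182 191 187 186
  186 187 189 188]
 [ 65  66  62  62  58  54  55  82 125 136 133 134 129 147 182 188 183 186
  186 188 189 185]
 [ 67  65  63  63  59  58  53  90 143 152 150 149 152 161 182 182 182 182
  182 188 188 186]
 [ 66  65  65  60  59  53  57 107 169 180 179 180 182 183 185 185 182 184
  184 186 190 190]
 [ 66  65  63  61  60  54  58 113 177 189 189 189 186 187 186 185 185 184
  184 187 191 192]
 [ 65  64  65  61  59  55  61 118 180 190 187 185 182 180 184 186 186 186
  187 190 191 190]]
edges 205 297 344
edges 215 297 343
edges 222 297 343
```

Run:
```python
from h import *
s=r.sense();P=s['ee_pos'];R=Ro.from_quat(s['tool_rot']);a=vision.capture('scene');save('scene1',a)
a0=cv2.cvtColor(cv2.imread('pics/scene0.png'),cv2.COLOR_BGR2RGB)
d=np.abs(a.astype(int)-a0).max(2)
for L in(47,98,105,115,125,135,145):print(L,proj('scene',P+R.apply([1,11 if L>100 else 0,L])).round(1))
u,v=proj('scene',P+R.apply([1,11,125])).round().astype(int)
print(u,v);print(d[v-22:v+16,u-9:u+10])
```

```text
47 [236.7 170.9]
98 [239.1 188.2]
105 [240.1 193.1]
115 [240.5 196.4]
125 [241.  199.6]
135 [241.4 202.8]
145 [241.8 205.9]
241 200
[[  5   7   3   8  47  78  77  42   2   6   5   5   5   6   6   5   6   5
    5]
 [  5   5   5   9  46  75  78  47   4   6   6   6   5   5   5   4   3   6
    7]
 [  8   5   4   5  42  75  80  51  11   8   4   5   5   5   5   6   5   5
    5]
 [  7   5   6   3  25  70  82  63  23   2   5   5   6   5   6   5   5   6
    5]
 [  5   6   7   5  16  68  87  70  30   2   7   5   6   7   3   5   6   7
    4]
 [  5   6   5   4  13  61  81  71  33   1   5   5   6   7   5   5   3   6
    5]
 [  6   6   7   3  11  56  83  74  35   2   6   7   6   6   6   6   6   5
    7]
 [  6   6   5   4   8  48  83  79  43   4   6   5   4   5   4   2   6   6
    4]
 [  6   5   4   5   7  47  81  83  46   2   5   8   4   4   8   2   6   5
    5]
 [  5   5   6   5   6  42  78  82  49   5   8   7   5   5   7   6   5   5
    5]
 [  6   4   4   5   1  29  72  82  53  11   5   7   5   5   6   5   6   5
    7]
 [  6   6   5   6   2  21  67  86  63  20   1   8   4   4   4   6   6   7
   
[... 1410 characters left out ...]
  78  87  87  88  93 100 101  99 103 101 101
  101]
 [ 29  47  78  95  93  99 103 104  98 100  99 103  99  98 100 101 103 102
  104]
 [ 51  49  86 105 105 100 100 101 101 103 104  99 104 103 107 107 109 108
  110]
 [ 71  40  71  94 102 102 105 104 106 106 108 106 116 114 114 119 121 121
  121]
 [ 52  44  78 101 107 106 110 116 117 125 125 121 121 126 125 123 126 127
  130]
 [ 51  85 102 115 116 123 119 125 123 121 123 124 124 126 126 126 120 134
  123]
 [100 115 123 124 122 125 126 121 124 124 124 123 125 126 127 125 124 122
  120]
 [120 131 126 129 125 121 125 128 127 124 126 127 122 124 121 106  99  89
   80]
 [111 125 125 129 127 121 123 123 122 126 121 124 125 115  91  57  42  35
   30]]
```

play_rows(targets="1 0.5 -0.1 0 0; 1 0.9 -0.19 0 0; 1 1 -0.21 0 0; 1 1 -0.21 0 0; 1 1 -0.21 0 0; 1 0.6 -0.12 0 0; 1 0 0 0 0")

```text
clock: 8.48
ee_pos: [478.9, -133.5, 329.3]
tool_rot: [0.802, 0.597, -0.0, -0.001]
force: [0.0, -0.3, -1.4]
finger_gap: 19.0
finger_force: 58.7
```

Run:
```python
from h import *
from scipy.optimize import least_squares
im=wcap('w5');print(r.sense()['ee_pos'],wproj('w5',[532,-67,35]))
def fit(n,im,guess=(532,-67)):
    h=cv2.cvtColor(im,cv2.COLOR_RGB2HSV);m=cv2.inRange(h,(8,80,110),(28,255,255))
    v,u=np.where(m>0);W=np.array([wray(n,a,b,35)[:2] for a,b in zip(u,v)]);d=np.hypot(*(W-guess).T);W=W[(d<100)&(d>58)]
    ang=np.arctan2(W[:,1]-guess[1],W[:,0]-guess[0]);E=[]
    for a in np.arange(-np.pi,np.pi,0.1):
        k=W[np.abs(ang-a)<0.05]
        if len(k)>15: E.append(k[np.argmax(np.hypot(*(k-guess).T))])
    E=np.array(E);f=least_squares(lambda p:np.hypot(*(E-p[:2]).T)-88,guess,loss='soft_l1');return len(E),f.x,np.abs(f.fun).mean()
print(fit('w5',im));print(fit('w2',cv2.cvtColor(cv2.imread('pics/w2.png'),cv2.COLOR_BGR2RGB)))
b=ray('top',170,182,0);print('bottle',b)
```

```text
[ 479.00063405 -134.47749177  329.33996997] [343.60347238 106.55717124]Traceback (most recent call last):
  File "<stdin>", line 12, in <module>
  File "<stdin>", line 6, in fit
  File "h.py", line 20, in wray
    c=vision.camera_info('wrist');T=wT(n);x=np.array([u-c['cx'],v-c['cy']])/c['fx'];t=np.hypot(*x)
ValueError: time passes only in moves, steps and waits
```

play_rows(targets="1 0.5 -0.1 0 0; 1 0.9 -0.19 0 0; 1 1 -0.21 0 0; 1 1 -0.21 0 0; 1 1 -0.21 0 0; 1 1 -0.21 0 0; 1 1 -0.21 0 0; 1 1 -0.21 0 0")

```text
clock: 9.52
ee_pos: [498.9, 92.1, 329.7]
tool_rot: [0.803, 0.595, 0.0, -0.0]
force: [-0.2, -0.2, -1.9]
finger_gap: 19.0
finger_force: 58.7
```

play_rows(targets="1 1 -0.21 0 0.03; 1 1 -0.21 0 0.03; 1 0.9 -0.19 0 0.03; 1 0.9 -0.19 0 0.03; 1 0.5 -0.1 0 0.01; 1 0.2 -0.04 0 0; 1 0 0 0 0")

```text
clock: 10.4
ee_pos: [519.1, 227.1, 329.7]
tool_rot: [0.842, 0.54, -0.0, 0.0]
force: [0.3, -0.6, -1.7]
finger_gap: 19.0
finger_force: 58.7
```

play_rows(targets="1 0.4 -0.2 0.5 0; 1 0.4 -0.2 1 0; 1 0.21 -0.2 1 0; 1 0 0 0.5 0; 1 0 0 0 0; 1 0 0 0 0")

```text
clock: 11.15
ee_pos: [516.0, 262.3, 240.9]
tool_rot: [0.842, 0.54, 0.001, 0.0]
force: [0.2, -0.7, -1.1]
finger_gap: 19.0
finger_force: 58.7
```

```bash
python3 - <<'E'
import re
s=open('h.py').read().replace("from bench import r, vision\n","from bench import r, vision\nimport functools\n_ci=functools.lru_cache(None)(vision.camera_info)\n").replace("c=vision.camera_info(","c=_ci(").replace("vision.camera_info('wrist')['mount']","_ci('wrist')['mount']")
s=s.replace("def wT(n):","@functools.lru_cache(None)\ndef wT(n):")
open('h.py','w').write(s+'''
from scipy.optimize import least_squares
def fit(n,im,guess=(532,-67)):
    h=cv2.cvtColor(im,cv2.COLOR_RGB2HSV);m=cv2.inRange(h,(8,80,110),(28,255,255))
    v,u=np.where(m>0);W=np.array([wray(n,a,b,35)[:2] for a,b in zip(u,v)]);d=np.hypot(*(W-guess).T);W=W[(d<100)&(d>58)]
    ang=np.arctan2(W[:,1]-guess[1],W[:,0]-guess[0]);E=[]
    for a in np.arange(-np.pi,np.pi,0.1):
        k=W[np.abs(ang-a)<0.05]
        if len(k)>15: E.append(k[np.argmax(np.hypot(*(k-guess).T))])
    E=np.array(E);f=least_squares(lambda p:np.hypot(*(E-p[:2]).T)-88,guess,loss='soft_l1');return len(E),f.x,np.abs(f.fun).mean()
''')
E
python3 - <<'E'
from h import *
rd=lambda n:cv2.cvtColor(cv2.imread('pics/'+n+'.png'),cv2.COLOR_BGR2RGB)
for n in('w5','w2'):print(n,fit(n,rd(n)))
im=wcap('w6');s=r.sense();print(s['clock'],s['ee_pos'],s['force'])
P=s['ee_pos'];R=Ro.from_quat(s['tool_rot'])
print('loop',wproj('w6',[547.8,248.6,100]),'tip',wproj('w6',P+R.apply([1.2,22,118])))
save('w6c',cv2.resize(im[60:260,220:460],(720,600),interpolation=cv2.INTER_CUBIC))
E
```

```text
w5 (55, array([532.72451708, -67.40800342]), np.float64(1.2035137289310882))
w2 (63, array([533.61041674, -67.04616839]), np.float64(1.1104511909585961))
11.2 [516.06221874 262.29807543 241.13236574] [-0.37040802 -0.34667353 -2.30671404]
loop [358.01945265 192.28010046] tip [346.37679631 198.69895912]
```

View pics/w6c.png

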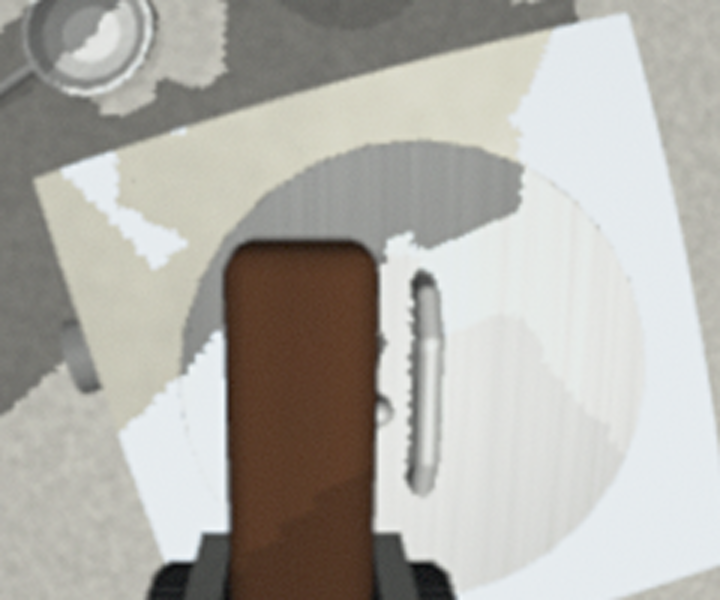

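The crop shows the loop nearly parallel to the bar, from (425,270) to (424,495), mid about (429,383), which is px (363,188). The hook tip is at (386,410), px (348.7,196.7), still short of the loop. The disc's edges are at left 182, right 645 and top 140. Computing the offsets:

Run:
```python
from h import *
d=np.load('pics/w6.npz');P=d['p'];R=Ro.from_quat(d['q']);M=R.as_matrix()
def tool(X):return (M.T@(X-P)).round(1)
print('loop mid',tool(wray('w6',363,187.7,100)),'disc',tool(wray('w6',357.8,183.7,74)),wray('w6',357.8,183.7,74))
L0=wray('w6',363,187.7,100)
for t in(-4,0,4):
    c=wray('w6',363,187.7,96)
    print(t,[wproj('w6',c+M[:,0]*(s+t)+np.array([0,0,z-96])).round(1) for s,z in((36,74),(22,98),(-22,98),(-36,74))])
for L in(125,130,135,140):print(L,'tip->',tool(wray('w6',348.7,196.7,P[2]-L+14)))
im=cv2.cvtColor(cv2.imread('pics/w6.png'),cv2.COLOR_BGR2GRAY)
print(im[145:160,356:366]);print(im[215:232,352:368])
```

```text
loop mid [  4.8  38.7 141. ] disc [  2.5  37.2 167. ] [551.17532844 249.08414621  74.        ]
-4 [array([360.8, 149.4]), array([364. , 168.4]), array([362.2, 215.8]), array([358.5, 221.3])]
0 [array([360.9, 145.2]), array([364.1, 163.9]), array([362.4, 211.7]), array([358.7, 217.5])]
4 [array([361., 141.]), array([364.2, 159.4]), array([362.6, 207.5]), array([358.8, 213.7])]
125 tip-> [  4.8  23.2 111. ]
130 tip-> [  3.5  23.7 116. ]
135 tip-> [  2.1  24.2 121. ]
140 tip-> [  0.7  24.7 126. ]
[[229 233 233 234 235 234 235 235 235 234]
 [229 231 231 230 232 234 234 234 234 233]
 [228 231 231 231 234 236 234 235 234 233]
 [229 232 232 229 232 233 235 235 235 233]
 [229 231 225 198 192 208 226 234 234 235]
 [230 226 193 141 131 151 188 212 226 234]
 [231 214 146  97  93 104 126 152 198 234]
 [224 185 109  72  75  80  87 114 174 229]
 [196 126  72  67  75  78  78  95 134 193]
 [186  99  59  65  76  83  85  92 119 177]
 [192 107  60  71  95 117 124 123 132 175]
 [198 123  72  91 125 151 164 162 153 166]
 [202 127  83 112 146 171 181 181 169 158]
 [197 125  85 122 155 175 184 185 174 160]
[... 484 characters left out ...]
 183 178 167 175 218 228 228]
 [228 229 228 213 168 134 146 165 179 183 176 170 185 219 228 229]
 [229 228 228 226 206 161 152 169 180 183 177 184 210 224 227 226]
 [227 228 227 228 220 191 177 180 184 186 192 209 222 227 227 227]
 [229 227 226 227 227 221 218 209 197 198 210 221 224 226 227 226]
 [227 227 227 227 227 227 226 223 218 219 222 225 225 225 227 226]
 [227 227 225 226 227 228 225 226 225 226 226 226 224 225 226 228]
 [227 227 225 226 228 227 225 225 226 227 226 225 224 225 227 227]
 [227 226 226 226 226 226 224 226 226 227 226 225 223 225 227 226]
 [227 225 226 226 226 226 225 224 226 227 226 226 223 224 228 226]
 [226 226 226 225 227 226 224 224 225 226 226 224 223 225 226 226]]
```

Run:
```python
from h import *
d=np.load('pics/w6.npz');P=d['p'];M=Ro.from_quat(d['q']).as_matrix()
tool=lambda X:(M.T@(X-P)).round(1)
im=cv2.imread('pics/w6.png')
# disc edge points seen in crop
pts=[(420,140),(645,360),(182,360),(590,215),(250,200),(600,500),(640,310)]
W=np.array([wray('w6',220+a/3,60+b/3,74)[:2] for a,b in pts])
f=least_squares(lambda p:np.hypot(*(W-p).T)-78,[548,249],loss='soft_l1');print(f.x,f.fun.round(1),tool(np.r_[f.x,96]))
# left/right edges of loop bar per row
g=cv2.cvtColor(im,cv2.COLOR_BGR2GRAY).astype(int)
for row in(170,178,186,194,202,208):
    l=g[row,352:372];print(row,l)
```

```text
[551.4156292  245.15143177] [-0.6 -0.3 -1.3 -0.1  1.3 -0.1  0.2] [ -1.  39. 145.]
170 [229 231 231 231 212 145 104 113 138 158 176 183 182 172 161 181 220 234
 234 232]
178 [229 231 230 210 159 123 108 120 152 179 209 224 221 200 182 192 219 231
 230 229]
186 [230 231 232 232 216 146 107 128 158 183 216 228 217 193 179 208 231 232
 229 230]
194 [234 233 230 208 150 119 106 135 166 192 219 229 210 186 178 212 232 231
 228 229]
202 [231 231 231 226 196 135 110 140 173 204 224 228 207 184 184 215 230 229
 227 228]
208 [230 230 230 219 171 126 116 146 175 208 226 224 200 179 195 220 229 229
 228 226]
```

play_rows(targets="1 -0.08 0 0.3 0; 1 0 0 0.3 0; 1 0 0 0.1 0; 1 0 0 0 0")

```text
clock: 11.7
ee_pos: [514.3, 260.2, 218.5]
tool_rot: [0.842, 0.54, -0.0, -0.0]
force: [-0.2, -0.1, -1.9]
finger_gap: 19.4
finger_force: 58.8
```

play_rows(targets="1 0 0 0.05 0; 1 0 0 0.05 0; 1 0 0 0 0")

```text
clock: 12.08
ee_pos: [514.3, 260.2, 215.8]
tool_rot: [0.842, 0.54, -0.0, -0.0]
force: [-0.1, 0.0, -1.9]
finger_gap: 19.2
finger_force: 58.8
```

play_rows(targets="1 0 0 0.04 0; 1 0 0 0.04 0; 1 0 0 0 0")

```text
clock: 12.45
ee_pos: [514.3, 260.2, 213.3]
tool_rot: [0.842, 0.54, -0.0, -0.0]
force: [-0.1, -0.2, -1.0]
finger_gap: 18.9
finger_force: 58.8
```

play_rows(targets="1 0 0 0.04 0; 1 0 0 0 0")

```text
clock: 12.7
ee_pos: [514.3, 260.2, 212.1]
tool_rot: [0.842, 0.54, -0.0, -0.0]
force: [0.3, -0.6, -2.0]
finger_gap: 19.3
finger_force: 58.8
```

play_rows(targets="1 0 0 0.04 0; 1 0 0 0 0")

```text
clock: 12.95
ee_pos: [514.3, 260.2, 210.9]
tool_rot: [0.842, 0.54, -0.0, -0.0]
force: [-0.7, 0.1, -0.8]
finger_gap: 18.9
finger_force: 58.8
```

play_rows(targets="1 0 0 0.04 0; 1 0 0 0 0")

```text
clock: 13.2
ee_pos: [514.3, 260.2, 209.7]
tool_rot: [0.842, 0.54, -0.0, -0.0]
force: [-0.7, 0.3, -1.1]
finger_gap: 19.0
finger_force: 58.8
```

play_rows(targets="1 0 0 0.035 0; 1 0 0 0 0")

```text
clock: 13.45
ee_pos: [514.5, 260.3, 209.2]
tool_rot: [0.842, 0.54, 0.0, 0.0]
force: [-0.1, 0.0, 1.7]
finger_gap: 19.2
finger_force: 59.3
```

play_rows(targets="1 0 0 0.03 0; 1 0 0 0 0")

```text
clock: 13.7
ee_pos: [514.6, 260.4, 209.1]
tool_rot: [0.842, 0.54, 0.001, 0.0]
force: [-2.0, 0.2, 6.6]
finger_gap: 19.2
finger_force: 60.2
```

Contact at z≈209.2, so the hook's underside is about 135 mm down. I'll raise it 2 mm and slide it in softly.

play_rows(targets="1 0 0 -0.115 0; 1 0 0 0 0; 1 0 0.1 0 0; 1 0 0.12 0 0; 1 0 0.1 0 0; 1 0 0 0 0")

```text
clock: 14.45
ee_pos: [523.3, 256.0, 211.2]
tool_rot: [0.842, 0.54, -0.0, -0.0]
force: [-0.1, 0.7, -1.7]
finger_gap: 19.2
finger_force: 58.8
```

play_rows(targets="1 0 0.07 0 0; 1 0 0.07 0 0; 1 0 0.06 0 0; 1 0 0 0 0")

```text
clock: 14.95
ee_pos: [528.7, 253.6, 211.3]
tool_rot: [0.842, 0.54, 0.0, -0.0]
force: [-0.4, 1.0, -1.2]
finger_gap: 18.8
finger_force: 58.8
```

play_rows(targets="1 0 0.1 0 0; 1 0 0.1 0 0; 1 0 0.1 0 0; 1 0 0.07 0 0; 1 0 0 0 0")

```text
clock: 15.58
ee_pos: [538.8, 249.0, 211.3]
tool_rot: [0.842, 0.54, 0.0, -0.0]
force: [-0.1, -0.2, -1.6]
finger_gap: 18.9
finger_force: 58.8
```

Run:
```python
from h import *
s=r.sense();print(s['force'],s['moment'])
im=wcap('w7');P=s['ee_pos'];M=Ro.from_quat(s['tool_rot']).as_matrix()
for y in(0,11,22,12):print(y,wproj('w7',P+M@np.array([1.5,y,121])).round(1))
g=cv2.cvtColor(im,cv2.COLOR_RGB2GRAY);
print('cols',list(range(342,366)))
for row in range(160,216,4):print(row,g[row,342:366])
```

```text
[-0.12010595 -0.15544099 -1.62531684] [-0.01786942 -0.0518374  -0.04463848]
0 [319.3 197.4]
11 [332.7 197.4]
22 [346.  197.4]
12 [333.9 197.4]
cols [342, 343, 344, 345, 346, 347, 348, 349, 350, 351, 352, 353, 354, 355, 356, 357, 358, 359, 360, 361, 362, 363, 364, 365]
160 [ 57  60  54  56  79 122 146 162 195 226 231 229 229 228 228 227 227 228
 230 232 232 233 232 231]
164 [ 61  57  53  67 141 227 234 232 232 231 229 228 229 230 229 227 227 231
 234 233 233 233 232 231]
168 [ 62  56  51  62 135 225 233 233 232 231 229 229 230 230 229 227 227 230
 232 233 231 232 233 232]
172 [ 59  53  56  87 158 226 233 232 231 230 229 229 229 230 229 229 228 231
 231 233 232 232 232 231]
176 [ 62  55  53  88 159 226 233 233 231 231 228 230 230 230 230 229 229 230
 232 232 231 229 226 224]
180 [ 58  55  52  84 157 226 234 232 231 230 230 230 231 231 230 229 229 227
 227 227 225 225 225 224]
184 [ 59  54  59 117 195 229 234 233 232 230 229 229 231 231 229 229 230 229
 228 226 225 225 224 224]
188 [ 57  55  51  73 109 120 148 204 232 232 229 231 230 231 229 229 229 229
 228 227 225 225 224 225]
192 [ 57  58  50  49  61  76  86 114 179 229 232 230 230 230 229 229 229 227
 227 226 225 224 224 225]
196 [ 59  54  56 112 177 184 167 152 157 198 226 231 231 230 230 230 230 228
 228 226 224 225 223 225]
200 [ 58  54  57 119 189 194 189 194 215 226 229 229 231 231 230 229 229 229
 227 226 224 223 223 225]
204 [ 58  52  61 141 228 234 233 231 230 229 228 229 230 229 230 229 228 228
 227 225 224 223 223 225]
208 [ 58  54  78 152 228 233 231 230 228 228 227 231 230 231 230 229 227 228
 226 224 222 224 223 224]
212 [ 56  54  78 153 229 233 230 229 228 226 228 230 229 229 229 228 226 227
 226 223 223 222 223 224]
```

The hook tip is visible beyond the loop and no force was felt. Lifting gently.

play_rows(targets="1 0 0 -0.1 0; 1 0 0 -0.1 0; 1 0 0 -0.06 0; 1 0 0 -0.04 0; 1 0 0 -0.04 0; 1 0 0 0 0")

```text
clock: 16.38
ee_pos: [538.5, 249.1, 221.2]
tool_rot: [0.842, 0.54, -0.0, -0.0]
force: [-0.9, -0.5, -5.5]
finger_gap: 19.3
finger_force: 58.6
```

play_rows(targets="1 0 0 -0.05 0; 1 0 0 -0.05 0; 1 0 0 -0.08 0; 1 0 0 -0.08 0; 1 0 0 -0.08 0; 1 0 0 -0.06 0; 1 0 0 0 0; 1 0 0 0 0")

```text
clock: 17.38
ee_pos: [538.6, 249.1, 233.4]
tool_rot: [0.842, 0.54, -0.0, -0.0]
force: [0.1, 0.6, -5.4]
finger_gap: 19.5
finger_force: 58.7
```

Run:
```python
from h import *
s=r.sense();print(s['force'],s['moment'],s['ee_pos'])
im=wcap('w8');a=cv2.imread('pics/w6.png');P=s['ee_pos'];M=Ro.from_quat(s['tool_rot']).as_matrix()
g=cv2.cvtColor(im,cv2.COLOR_RGB2GRAY)
# predicted level disc: centre tool (x0,11.5), disc top z
zt=P[2]-135.2+8-18   # loop underside = rod top ; lid top 18 lower
print('lid top z',zt)
for x0 in(-2.7,1.5):
  c=P+M@np.array([x0,11.5,0]);c[2]=zt
  print(x0,[(n,wproj('w8',c+M@np.array([78*np.cos(a),78*np.sin(a),0])).round(1)) for n,a in(('far',0),('f45',np.pi/4),('R',np.pi/2),('f-45',-np.pi/4),('L',-np.pi/2),('n60',2.2),('n-60',-2.2))])
save('w8c',im)
print('far col 332 rows 60-125',g[70:125,333]);print('far col 355',g[70:125,355]);print('R row 185',g[185,390:440]);print('L row 185',g[185,215:265])
```

```text
[ 0.06654674  0.61655127 -5.37730682] [ 0.03291215  0.03827878 -0.00658125] [538.55408586 249.05885262 233.40309166]
lid top z 88.20309165603689
-2.7 [('far', array([332.8, 106.8])), ('f45', array([395. , 134.3])), ('R', array([415.8, 194.8])), ('f-45', array([269.3, 133.6])), ('L', array([246.8, 194.8])), ('n60', array([396.7, 240.7])), ('n-60', array([265.5, 241.1]))]
1.5 [('far', array([332.8, 102. ])), ('f45', array([395.2, 129.6])), ('R', array([416.1, 190.4])), ('f-45', array([269.1, 128.9])), ('L', array([246.6, 190.3])), ('n60', array([397.1, 236.7])), ('n-60', array([265.2, 237.1]))]
far col 332 rows 60-125 [115 118 117 115 133 179 212 218 217 216 217 216 216 218 217 217 219 217
 218 218 218 218 215 213 214 214 214 214 214 215 215 217 214 177 157 161
 162 162 163 161 161 160 162 162 161 159 160 161 160 161 161 161 159 160
 160]
far col 355 [212 220 217 218 216 216 217 217 217 219 217 217 219 218 218 218 218 219
 217 217 217 216 217 216 217 217 218 217 218 217 218 218 218 219 221 213
 182 159 158 159 159 157 160 160 161 157 161 158 160 159 159 156 157 157
 157]
R row 185 [229 229 230 228 225 225 224 225 224 223 223 222 224 225 222 222 224 225
 227 231 231 230 229 229 230 231 232 232 235 235 235 235 235 235 235 234
 235 235 235 235 235 235 236 236 236 235 221 196 183 184]
L row 185 [118 119 118 123 126 128 126 124 121 120 130 168 190 197 195 195 199 196
 197 196 197 195 198 199 195 194 195 192 195 196 195 198 196 183 157 141
 140 141 143 143 146 144 144 145 145 147 147 148 149 148]
```

```bash
cat >> h.py <<'E'
def tilt(n,im,x0=-1,y0=11.5,L=135.2,verbose=True):
    d=np.load('pics/'+n+'.npz');P=d['p'];M=Ro.from_quat(d['q']).as_matrix();zt=P[2]-L-10
    def pt(p,a):
        c=P+M@np.array([p[0],p[1],0]);c[2]=zt+p[2]
        return c+M@Ro.from_euler('xy',p[3:5],degrees=True).apply([78*np.cos(a),78*np.sin(a),0])
    f=cv2.GaussianBlur(im.astype(np.float32),(0,0),0.8);A=[];E=[]
    for a in np.radians(np.arange(-135,136,5)):
        q=wproj(n,pt([x0,y0,0,0,0],a));q2=wproj(n,pt([x0*1,y0,0,0,0],a)+ (pt([x0,y0,0,0,0],a)-pt([x0,y0,0,0,0],a+np.pi))*0.01); nn=(q2-q)/np.linalg.norm(q2-q)
        t=np.arange(-12,12.1,0.5);xy=q+t[:,None]*nn
        s=cv2.remap(f,xy[:,0].astype(np.float32)[None],xy[:,1].astype(np.float32)[None],cv2.INTER_LINEAR)[0]
        g=np.abs(s[4:]-s[:-4]).sum(1); k=g.argmax()
        if g[k]>18: A.append(a);E.append(xy[k+2])
    A=np.array(A);E=np.array(E)
    def res(p): # distance normal: compare to dense curve
        C=np.array([wproj(n,pt(p,a)) for a in np.radians(np.arange(-160,161,4))])
        D=np.diff(C,axis=0);out=[]
        for e in E:
            w=e-C[:-1];u=np.clip((w*D).sum(1)/(D*D).sum(1),0,1);v=w-u[:,None]*D;k=np.hypot(*v.T).argmin();out.append(np.hypot(*v[k])*np.sign(D[k,0]*v[k,1]-D[k,1]*v[k,0]))
        return np.r_[np.array(out),(p[2])/1.0,p[3:5]/20]
    F=least_squares(res,[x0,y0,0,0,0],loss='soft_l1')
    print(n,'x y dz tx ty',F.x.round(1),'n',len(E),'med',np.median(np.abs(F.fun[:-3])).round(2))
    return F,E
E
python3 - <<'E'
from h import *
rd=lambda n:cv2.cvtColor(cv2.imread('pics/'+n+'.png'),cv2.COLOR_BGR2RGB)
F,E=tilt('w8',rd('w8'));print(F.fun.round(1))
# control: seated level lid in w7 (loop at z fixed): lid top 74
d=np.load('pics/w7.npz');F,E=tilt('w7',rd('w7'),L=float(d['p'][2])-84)
E
```

```text
w8 x y dz tx ty [ 1.6 14.6 -0.4  5.5 -5.4] n 44 med 0.41
[-6.3  0.4  1.3  0.7  0.1  0.1  0.1 -0.4  0.3 -0.6  8.1 -0.2 -0.4 -0.1
 -0.3 -0.4 -0.1 -0.7  0.1 -0.6 -0.3  0.5  0.2  0.4  0.5  0.   0.6  0.
  0.4  0.3  0.1  0.4 -1.2 -1.5  2.2  0.1 -0.5 -0.5 -0.  -0.5  0.   0.1
  0.7  0.7 -0.4  0.3 -0.3]
w7 x y dz tx ty [ 1.6 13.1 -0.9  0.5  0.6] n 44 med 0.21
```

play_rows(targets="1 0 0 -0.06 0; 1 0 0 -0.1 0; 1 0 0 -0.1 0; 1 0 0 -0.06 0; 1 0 0 0 0; 1 0 0 0 0; 1 0 0 0 0; 1 0 0 0 0")

```text
clock: 18.42
ee_pos: [538.6, 249.1, 243.0]
tool_rot: [0.842, 0.54, -0.0, -0.0]
force: [0.7, 0.1, -5.2]
finger_gap: 19.3
finger_force: 58.7
```

Run:
```python
from h import *
im=wcap('w9');s=r.sense();print(s['clock'],s['force'],s['ee_pos']);tilt('w9',im,1.6,13)
```

```text
18.475 [-0.04286569 -0.45929189 -5.0251778 ] [538.60196993 249.06777065 243.03469834]
w9 x y dz tx ty [ 1.4 14.9  0.   6.5 -5.9] n 43 med 0.41
```

Run:
```python
from h import *
rd=lambda n:cv2.cvtColor(cv2.imread('pics/'+n+'.png'),cv2.COLOR_BGR2RGB)
im=rd('w9');d=np.load('pics/w9.npz');P=d['p'];M=Ro.from_quat(d['q']).as_matrix();zt=P[2]-145.2
f=cv2.GaussianBlur(im,(0,0),0.6).astype(int)
for deg in(-120,-90,-60,-30,0,30,60,90,120):
    a=np.radians(deg);row=[]
    for rr in np.arange(70,90,1.):
        c=P+M@np.array([1.6+rr*np.cos(a),13+rr*np.sin(a),0]);c[2]=zt;u,v=wproj('w9',c);row.append(tuple(f[int(round(v)),int(round(u))]))
    print(deg,' '.join('%d/%d'%(p[1],p[2]-p[0]) for p in row))
```

```text
-120 236/6 237/6 237/6 237/6 237/6 237/6 237/6 236/6 235/6 236/8 237/8 237/7 237/8 237/8 237/8 236/7 237/8 237/8 237/8 237/7
-90 146/0 147/0 144/-1 143/-1 142/-2 143/0 145/-2 160/-7 182/-12 196/-17 198/-17 199/-16 198/-16 198/-17 199/-17 199/-16 199/-16 199/-16 201/-17 199/-16
-60 237/2 237/3 237/3 237/3 237/4 235/4 220/-1 206/-9 198/-17 200/-17 200/-16 201/-16 201/-16 202/-16 202/-17 202/-17 202/-16 202/-16 202/-16 202/-16
-30 160/-1 160/0 160/0 157/0 159/0 158/0 161/-5 182/-11 207/-17 212/-16 213/-16 213/-16 213/-16 212/-16 212/-17 212/-17 211/-17 210/-17 212/-15 215/-10
0 162/0 161/0 161/0 161/0 161/0 162/0 168/-3 188/-10 213/-15 219/-14 218/-15 218/-14 217/-14 217/-15 218/-15 217/-13 218/-14 218/-14 219/-13 219/-14
30 159/-1 159/-1 160/0 161/-1 163/-1 161/-2 170/-5 205/-16 218/-16 220/-14 220/-12 220/-14 220/-14 220/-14 220/-14 220/-14 220/-13 220/-14 220/-14 219/-14
60 234/0 235/1 235/2 235/1 234/0 233/0 232/3 234/6 235/7 236/7 237/7 236/8 236/8 236/8 236/8 237/7 236/8 237/8 237/7 236/8
90 223/-2 226/-2 226/-1 227/-1 231/-1 233/0 233/2 232/5 235/7 237/8 237/8 237/8 237/8 236/8 237/7 237/7 237/7 237/8 236/8 237/7
120 220/-2 219/-1 221/-1 222/-1 222/-2 220/-2 219/-1 223/1 233/7 233/7 237/7 237/7 237/7 237/8 237/7 237/7 237/7 237/8 236/8 236/7
```

At every angle the disc edge fits a level 78 mm circle about the same centre as before lifting (within 1 mm), so the lid hangs level. The free tilt fit was just ill-conditioned. Carrying it smoothly to the ring.

play_rows(targets="1 -0.09 0.035 -0.05 0; 1 -0.19 0.075 -0.08 0; 1 -0.28 0.11 -0.08 0; 1 -0.37 0.145 -0.08 0; 1 -0.465 0.18 -0.05 0; 1 -0.56 0.22 0 0; 1 -0.56 0.22 0 0; 1 -0.56 0.22 0 0")

```text
clock: 19.48
ee_pos: [532.9, 148.7, 253.3]
tool_rot: [0.842, 0.54, -0.0, 0.0]
force: [-0.1, 0.8, -5.2]
finger_gap: 18.9
finger_force: 58.7
```

play_rows(targets="1 -0.56 0.22 0 0; 1 -0.56 0.22 0 0; 1 -0.56 0.22 0 0; 1 -0.56 0.22 0 0; 1 -0.56 0.22 0 0; 1 -0.56 0.22 0 0; 1 -0.56 0.22 0 0; 1 -0.56 0.22 0 0")

```text
clock: 20.48
ee_pos: [524.9, 4.8, 253.3]
tool_rot: [0.842, 0.54, 0.0, 0.0]
force: [-0.3, 0.1, -5.7]
finger_gap: 19.3
finger_force: 58.7
```

play_rows(targets="1 -0.56 0.22 0 0; 1 -0.465 0.18 0 0; 1 -0.37 0.145 0 0; 1 -0.28 0.11 0 0; 1 -0.19 0.075 0 0; 1 -0.14 0.055 0 0; 1 -0.09 0.035 0 0; 1 -0.05 0.02 0 0")

```text
clock: 21.48
ee_pos: [521.0, -63.0, 253.3]
tool_rot: [0.842, 0.54, 0.0, -0.0]
force: [0.5, 0.9, -5.3]
finger_gap: 18.8
finger_force: 58.7
```

Run:
```python
from h import *
im=wcap('w10');s=r.sense();print(s['clock'],s['force'],s['ee_pos'])
P=s['ee_pos'];M=Ro.from_quat(s['tool_rot']).as_matrix();zt=P[2]-145.2
f=cv2.GaussianBlur(im,(0,0),0.6).astype(int)
for deg in(-120,-90,-60,-30,0,30,60,90,120):
    a=np.radians(deg);row=[]
    for rr in np.arange(68,90,1.):
        c=P+M@np.array([1.6+rr*np.cos(a),13+rr*np.sin(a),0]);c[2]=zt;u,v=wproj('w10',c);p=f[int(round(v)),int(round(u))];row.append('%d/%d'%(p[1],p[2]-p[0]))
    print(deg,' '.join(row))
print(M[:,0].round(3))
```

```text
21.525 [-0.09123453 -0.08221431 -5.69280588] [520.98984324 -63.09141315 253.28420431]
-120 234/-1 234/-1 234/-1 233/-1 233/-1 233/-1 233/-1 233/-2 233/-1 233/-1 225/-2 194/-7 183/-9 179/-9 181/-10 180/-8 180/-8 180/-8 180/-9 176/-10 175/-9 173/-9
-90 238/3 237/3 236/2 236/2 237/2 235/1 235/0 235/-1 233/0 221/-2 208/-7 200/-9 200/-10 198/-9 197/-9 196/-9 196/-10 198/-10 199/-10 200/-10 201/-10 202/-10
-60 237/1 236/2 236/2 237/2 237/2 237/2 238/3 234/2 219/-2 186/-12 183/-17 190/-11 193/-9 191/-9 191/-9 190/-9 188/-9 188/-10 189/-9 190/-9 191/-10 189/-9
-30 160/-2 161/-1 161/-2 162/-1 162/-1 161/-1 161/0 160/-1 149/-33 140/-65 133/-84 129/-83 122/-77 116/-65 114/-45 120/-11 121/-6 124/-5 121/-5 121/-4 120/-5 121/-5
0 162/0 163/-1 164/-1 163/-1 162/-1 162/0 163/1 163/1 142/-16 120/-44 114/-67 118/-74 121/-76 119/-77 116/-64 113/-38 115/-13 120/-5 120/-5 118/-6 117/-4 115/-5
30 161/-1 162/-1 162/0 162/-1 163/-1 164/0 165/0 160/-5 146/-20 123/-64 116/-72 110/-47 112/-23 121/-6 122/-5 123/-5 140/-8 165/-7 191/-9 195/-9 196/-9 196/-10
60 234/0 234/0 235/1 237/1 236/2 236/1 235/1 232/1 209/-4 190/-7 186/-9 186/-9 188/-9 189/-8 189/-9 186/-10 172/-9 155/-8 104/-6 90/-7 81/-6 80/-5
90 226/-1 225/-1 224/-2 223/-1 222/-2 222/-2 224/-2 226/-2 221/-2 202/-5 181/-7 181/-8 189/-9 195/-10 195/-10 192/-9 191/-9 191/-9 191/-9 190/-9 188/-9 189/-9
120 225/-2 224/-2 223/-2 221/-2 222/-1 223/-1 223/-1 223/-2 222/-1 215/-3 201/-4 186/-6 179/-8 176/-8 179/-8 180/-9 179/-9 179/-9 180/-9 179/-9 182/-8 180/-8
[0.417 0.909 0.   ]
```

play_rows(targets="1 0 0 0.1 0; 1 0 0 0.25 0; 1 0 0 0.35 0; 1 0 0 0.35 0; 1 0 0 0.35 0; 1 0 0 0.25 0; 1 0 0 0.15 0; 1 0 0 0.06 0")

```text
clock: 22.52
ee_pos: [521.0, -63.0, 197.3]
tool_rot: [0.842, 0.54, 0.0, -0.0]
force: [-0.2, 0.3, -5.5]
finger_gap: 19.1
finger_force: 58.8
```

play_rows(targets="1 0 0 0.06 0; 1 0 0 0.06 0; 1 0 0 0.05 0; 1 0 0 0.05 0; 1 0 0 0.04 0; 1 0 0 0 0")

```text
clock: 23.28
ee_pos: [520.9, -63.0, 189.6]
tool_rot: [0.842, 0.54, -0.0, -0.0]
force: [-0.1, -0.9, -4.2]
finger_gap: 19.0
finger_force: 58.8
```

play_rows(targets="1 0 0 0.03 0; 1 0 0 0.03 0; 1 0 0 0.03 0; 1 0 0 0.025 0; 1 0 0 0 0")

```text
clock: 23.9
ee_pos: [520.9, -63.0, 186.1]
tool_rot: [0.842, 0.54, -0.0, -0.0]
force: [-0.9, -0.9, -5.8]
finger_gap: 19.0
finger_force: 58.8
```

play_rows(targets="1 0 0 0.025 0; 1 0 0 0.025 0; 1 0 0 0.02 0; 1 0 0 0.02 0; 1 0 0 0.02 0; 1 0 0 0 0")

```text
clock: 24.65
ee_pos: [521.1, -63.0, 183.1]
tool_rot: [0.842, 0.54, 0.0, 0.0]
force: [-0.3, 0.1, -2.1]
finger_gap: 19.0
finger_force: 59.3
```

play_rows(targets="1 0 0 0.04 0; 1 0 0 0.05 0; 1 0 0 0.05 0; 1 0 0 0.05 0; 1 0 0 0.04 0; 1 0 0 0 0")

```text
clock: 25.4
ee_pos: [520.9, -63.0, 175.9]
tool_rot: [0.842, 0.54, -0.0, -0.0]
force: [0.7, 0.8, -1.3]
finger_gap: 19.2
finger_force: 59.3
```

Run:
```python
from h import *
im=wcap('w11');s=r.sense();print(s['clock'],s['force'],s['ee_pos']);d=np.load('pics/w11.npz')
tilt('w11',im,0.8,13,L=float(d['p'][2])-49)
print(fit('w11',im,(533,-67.2)))
```

```text
25.45 [-0.30015161  0.47086003 -1.36565564] [520.95535776 -62.99656077 176.00019894]
w11 x y dz tx ty [ 0.9 12.8 -0.5 -0.8  1.7] n 55 med 0.29
(50, array([533.17979855, -67.49446199]), np.float64(0.8996966630091748))
```

Seated level, centred on the ring within 1 mm. Backing the hook out.

play_rows(targets="1 0 -0.08 0 0; 1 0 -0.1 0 0; 1 0 -0.1 0 0; 1 0 -0.1 0 0; 1 0 0 0 0")

```text
clock: 26.08
ee_pos: [510.4, -58.1, 176.1]
tool_rot: [0.842, 0.54, 0.0, -0.0]
force: [0.0, -0.5, -1.6]
finger_gap: 19.0
finger_force: 59.3
```

play_rows(targets="1 0 -0.1 0 0; 1 0 -0.12 0 0; 1 0 -0.15 0 0; 1 0 -0.2 0 0; 1 0 -0.25 0 0; 1 0 -0.2 0 0; 1 0 0 0 0")

```text
clock: 26.95
ee_pos: [482.4, -45.2, 176.1]
tool_rot: [0.842, 0.54, 0.0, -0.0]
force: [1.1, -0.1, -1.6]
finger_gap: 19.1
finger_force: 59.3
```

play_rows(targets="1 0 0 -0.2 0; 1 0 0 -0.5 0; 1 0 0 -1 -0.03; 1 0 0 -1 -0.05; 1 0 0 -1 -0.05; 1 0 0 -1 0; 1 0 0 -0.5 0; 1 0 0 0 0")

```text
clock: 27.95
ee_pos: [483.4, -45.7, 333.3]
tool_rot: [0.803, 0.596, 0.001, 0.001]
force: [0.3, 0.7, -2.2]
finger_gap: 19.0
finger_force: 59.4
```

play_rows(targets="1 -0.4 0.09 0 0; 1 -0.9 0.2 0 0; 1 -1 0.23 0 0; 1 -1 0.23 0 0; 1 -1 0.23 0 0; 1 -1 0.23 0 0; 1 -1 0.23 0 0; 1 -0.9 0.2 0 0")

```text
clock: 28.95
ee_pos: [466.4, -268.2, 330.8]
tool_rot: [0.803, 0.596, -0.0, -0.001]
force: [-0.2, -0.2, -0.5]
finger_gap: 19.2
finger_force: 59.4
```

play_rows(targets="1 -0.5 0.12 0 0; 1 -0.2 0.04 0 0; 1 0 0 0 0; 1 0 0 0 0")

```text
clock: 29.45
ee_pos: [465.9, -287.2, 332.1]
tool_rot: [0.803, 0.596, 0.0, -0.0]
force: [-0.7, 1.1, -1.2]
finger_gap: 19.0
finger_force: 59.4
```

Run:
```python
from h import *
im=wcap('w12');s=r.sense();print(s['clock'],s['force'],s['ee_pos'],s['tool_rot'].round(4))
d=np.load('pics/w4.npz');print('w4',d['p'],d['q'].round(4))
M=Ro.from_quat(s['tool_rot']).as_matrix();print(M.T@(np.array([465.5,-287.6,162.1])-s['ee_pos']))
h=cv2.cvtColor(im,cv2.COLOR_RGB2HSV)
print([np.where((h[120:300,c,1]>110)&(h[120:300,c,0]<16))[0].min()+120 for c in(305,320,335)])
g=cv2.cvtColor(im,cv2.COLOR_RGB2GRAY);print(g[185:210:2,343:358])
```

```text
29.5 [ 0.03893776  0.37636836 -1.05141205] [ 465.94212662 -287.20174815  332.1726356 ] [ 8.028e-01  5.963e-01  1.000e-04 -0.000e+00]
w4 [ 465.74210677 -287.64572542  331.63080041] [8.031e-01 5.959e-01 4.000e-04 1.200e-03]
[ -0.54955745  -0.33592582 170.07245692]
[np.int64(141), np.int64(141), np.int64(141)]
[[ 57  55  72 105 125 128 131 128 123 122 166 185 186 188 190]
 [ 57  54  69 104 124 129 130 132 123 122 163 184 182 182 187]
 [ 59  53  67 100 126 131 131 130 127 123 164 184 186 185 183]
 [ 57  53  52  73 102 116 126 126 128 127 166 179 180 178 182]
 [ 58  52  60  87  98  99 103 117 123 123 166 184 184 180 184]
 [ 56  55  92 145 167 163 143 129 122 128 170 189 187 184 186]
 [ 54  66 140 223 227 212 189 156 117 120 172 190 188 191 193]
 [ 51  63 149 232 231 219 193 157 119 119 168 186 187 190 193]
 [ 55  59 116 185 193 173 147 130 126 136 173 186 187 186 191]
 [ 56  51  79 124 133 131 130 127 126 137 174 192 191 189 188]
 [ 55  52  79 121 132 131 130 127 130 149 176 185 185 184 186]
 [ 54  56  96 147 159 157 157 158 164 179 182 182 182 182 184]
 [ 54  69 123 177 187 188 186 183 185 186 186 185 185 186 187]]
```

play_rows(targets="1 -0.02 -0.01 0.3 0; 1 0 0 0.8 0; 1 0 0 1 0; 1 0 0 1 0; 1 0 0 0.9 0; 1 0 0 0.6 0; 1 0 0 0.4 0; 1 0 0 0.2 0")

```text
clock: 30.5
ee_pos: [465.2, -288.2, 175.4]
tool_rot: [0.803, 0.596, -0.0, -0.0]
force: [0.9, 0.5, -1.6]
finger_gap: 18.9
finger_force: 59.3
```

play_rows(targets="1 0 0 0.15 0; 1 0 0 0.1 0; 1 0 0 0.05 0; 1 0 0 0 0")

```text
clock: 31.0
ee_pos: [465.4, -288.5, 167.2]
tool_rot: [0.803, 0.596, 0.0, 0.0]
force: [0.1, 0.7, -2.2]
finger_gap: 19.4
finger_force: 59.3
```

play_rows(targets="1 0 0 0.06 0; 1 0 0 0.05 0; 1 0 0 0.03 0; 1 0 0 0.02 0; 1 0 0 0 0")

```text
clock: 31.62
ee_pos: [465.3, -288.5, 162.2]
tool_rot: [0.803, 0.596, 0.0, -0.0]
force: [0.1, -0.1, -1.5]
finger_gap: 19.3
finger_force: 59.5
```

play_rows(targets="1 0 0 0.02 0; 1 0 0 0 0")

```text
clock: 31.88
ee_pos: [465.4, -288.5, 162.1]
tool_rot: [0.803, 0.596, 0.0, 0.0]
force: [-1.9, 0.8, 4.0]
finger_gap: 18.9
finger_force: 60.0
```

Seated on the notch floor. Releasing and rising.

play_rows(targets="0.4 0 0 0 0; 0.2 0 0 0 0; 0 0 0 0 0; -0.4 0 0 0 0; -1 0 0 0 0; -1 0 0 0 0; -1 0 0 0 0; -1 0 0 0 0")

```text
clock: 32.88
ee_pos: [465.3, -288.4, 161.6]
tool_rot: [0.803, 0.596, 0.0, -0.0]
force: [0.9, -0.1, 0.0]
finger_gap: 85.2
finger_force: 0.0
```

play_rows(targets="-1 0 0 -0.2 0; -1 0 0 -0.5 0; -1 0 0 -1 0; -1 0 0 -1 0; -1 0 0 -1 0; -1 0 0 -0.9 0; -1 0 0 0 0; -1 0 0 0 0")

```text
clock: 33.88
ee_pos: [465.0, -288.2, 299.2]
tool_rot: [0.803, 0.596, -0.0, -0.0]
force: [-0.1, 0.4, -0.2]
finger_gap: 85.2
finger_force: 0.0
```

Run:
```python
from h import *
im=wcap('w13');s=r.sense();print(s['clock'],s['ee_pos'],s['force'],s['finger_gap'])
cs,_=blobs(im,(0,110,40),(15,255,255),(230,60,410,330),100)
for c in cs:
    e=cv2.minAreaRect(c);print(e,wray('w13',*e[0],172),[wray('w13',*p,172).round(1) for p in cv2.boxPoints(e)])
a=vision.capture('scene');save('scene2',a);b=vision.capture('top');save('top2',b)
rd=lambda n:cv2.cvtColor(cv2.imread('pics/'+n+'.png'),cv2.COLOR_BGR2RGB)
for n,i,box in(('top0',rd('top0'),(360,180,450,260)),('top2',b,(360,180,450,260)),('scene0',rd('scene0'),(205,190,285,280)),('scene2',a,(205,190,285,280))):
    for c in blobs(i,(0,110,40),(15,255,255),box,60)[0]:print(n,cv2.minAreaRect(c))
```

```text
33.925 [ 464.91314604 -288.143206    298.76872994] [-0.29128725  0.18373982 -0.21466471] 85.1570837327425
((320.5, 192.0), (128.0, 23.0), 90.0) [ 467.1773493  -284.24190409  172.        ] [array([ 473.8, -230.6,  172. ]), array([ 491.5, -235.9,  172. ]), array([ 459.9, -344.1,  172. ]), array([ 440.1, -338.1,  172. ])]
top0 ((410.3346252441406, 205.2730712890625), (43.414363861083984, 7.893521785736084), 15.255120277404785)
scene0 ((241.69866943359375, 210.3409423828125), (10.331680297851562, 44.00123596191406), 81.57302856445312)
scene2 ((241.21998596191406, 210.54000854492188), (10.465181350708008, 44.406307220458984), 81.8698959350586)
```

The bar is back within 1 mm of where it hung, and the lid was checked flush and unhooked without force. Handing in.

```bash
python3 -c "
from bench import r
print(r.job_done())"
```

```text
the job is handed in; nothing more can be done
None
```

I handed the job in at about 34 s: the lid lies flush in the cork ring, centred within 1 mm, and the lifter hangs back on its stand within 1 mm of where it started. The lid stayed close to level while carried, and the hardest I pressed on it was about 8 N while feeling for its top; I did not take a last picture of the lid after backing the hook out, but felt no force doing so.

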